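Clamp the detector head and hold the sample cell in the light path

ROBOT

A 6-joint arm with a two-finger parallel gripper is mounted at the origin on the work surface. World frame = base frame: x ahead of the robot, y to its left, z up, the work surface at z = 0. Lengths are in mm, angles in rad, forces in N, time in s.
With the tool pointing down it reaches from about 275 to 750 mm from the base axis. Payload 10.2 kg.
Tool frame: the origin (TCP) lies between the finger pads; the fingertips stand 17 mm ahead of it and the grasp point (between the pads) lies 2 mm behind it; z points along the fingers, y is the line along which they close (so a half turn about z gives the same grasp; the last joint's range is limited). The gripper opens to 85 mm and grips with 20 to 120 N. Pads are 22 mm wide; open, the fingers measure 114 mm over their backs; the gripper's body (76 mm by 85 mm) begins 54 mm behind the grasp point. The pads swing forward as they close: fully open they stand 13 mm farther back than shut.
Start: joints at [-1.339, 0.313, 1.498, -0, 1.331, -0.223], TCP at [230.612, -471.645, 248.294] pointing down, gripper open.
Joint ranges: [-2.94, 2.94], [-0.97, 2.17], [0.19, 2.56], [-1.23, 4.37], [0.02, 3.11], [-2.88, 2.88]. Speed limits (rad/s): [2.39, 2.39, 3.01, 3.14, 3.14, 3.14].

INTERFACE

Orientations are given as a unit quaternion [w, x, y, z].
In Python, from rig import * gives the robot as it stands.
- The arm moves only by the tool step_arm, never from a script. Its argument "commands" is text: rows parted by semicolons, each of 7 numbers parted by spaces: the opening, from 0 (shut) to 1 (fully open), then the shift along the tool's x, y, z in cm, then the turn, a rotation vector about the tool's x, y, z in rad. In form: hand x y z rx ry rz; .... A call has 1 to 20 rows; each row is the pose to reach, as a shift and turn from the pose commanded when the call began, along the tool's axes at that moment; what a row does not reach only later rows make up. A row lasts 1/12 s, in which the tool goes at most 41.7 mm and 7.16 degrees, less where a joint would pass 70% of its speed; a pose out of reach is approached as far as the arm can. A call with a gripper value outside its range is refused whole. The fingers move at their own pace and stop on an object; "newtons" is the grip in N (left out, the last holds). Time passes only in rows, so rows that repeat a pose let the fingers close. It gives the time, the measured TCP pose, the force, the opening and the grip force at its end, in the units of the state.
- sense(): the state, without advancing time (a new reading comes with each control period).
- capture(name): name is "scene" or "side" or "wrist"; returns the picture (420x560x3 uint8, red, green, blue); there is no depth.
- camera_model(name): a dict with "mtx" (3x3 intrinsics, pixels), "eye" and "rotation" of the camera in the world. Camera axes: x right, y down, z forward; pixel columns grow to the right and rows downward; lengths in mm; the calibration is good to about 2 mm. A picture is of the moment at which its call begins: read the wrist's pose just before it. camera_model takes no time and is no camera call; for the wrist camera it gives the pose at the moment of the call.
- finish_job(): hands the job in; it is judged then, once.
Trained networks look in the newest picture that a camera, given by its name, has taken for a name from the list of things; names that differ only in an ending like _2 or _b are one class to them, and where a whole thing is asked for, a point or a joint stands for the part that bears it (a point fixed in the world has none). Each returns a list of dicts, best first, with "score" (0 to 1); they miss things now and then, are a little off and sometimes report something else, mostly with a low value. They report only what shows in the picture. A call takes as long as a camera call. They do not tell look-alikes from the thing itself.
- search_frame(camera, label): "rect" ([centre column, centre row, width, height] in pixels, round what is visible of it).
- trace(camera, label): "mask" (420x560 bool, what is visible of it) and "rect" ([centre column, centre row, width, height] in pixels, round what is visible of it).
- spot_point(camera, label): "xy" ([column, row] in pixels: a listed point, or the origin of a listed thing).
The state is a dict: "time_s": time; "joints": joint angles; "dq": joint speeds; "tau": joint torques, N m; "eef_pos": TCP position; "ee_rot": TCP orientation; "force": force on the tool from outside, world axes, zero at the start; "wrist_torque": the same for the moment, N m; "grip_width": opening from 0.0 (shut) to 1.0 (fully open); "grip_force": force on a finger pad.
Only numpy, scipy, OpenCV 4.12 (cv2) and the standard library are available. Lean on these libraries where they do the work, as an engineer would, in place of code of your own. Each camera call takes 0.05 s, during which the arm holds its last target. There are 200 camera calls.

TASK

On the small optical bench, wind the vise crank clockwise until the sliding jaw presses the loose black detector head firmly against the fixed jaw. Then take the wide sample cell (the one longer than the two square ones) out of the rack, gripping it only by its two broad frosted faces and never touching the clear end windows, and hold it upright in the light path, midway between lamp and detector at the height of their snouts, with the clear windows facing lamp and detector. Finish while still holding it there, with the head still clamped, and leave the square cells, the brown bottle and the paper roll where they stand.

Things in the scene. Friction and masses are not known exactly. Their poses are not given: they have to be found in the camera images.
- bench: fixed optical bench: base plate 270 x 300 x 10 mm with lamp house (62 x 60 mm, top 123 mm high, at bench y +70 to +130 mm), vise and crank pedestal (46 mm square, 70 mm high). Origin on the work surface, straight below the light path. y axis: along the light path, detector (-y) to lamp (+y); x axis: the vise's closing direction. Heights are above the work surface
- beam (a point): middle of the light path: midway between the lamp's snout and the clamped detector's snout (each 22 mm across, 99 mm apart), 85 mm above the work surface; nothing below it but the 10 mm base plate. Axes as the bench: y along the light
- jaw: the vise's sliding steel jaw, 18 mm thick, 56 mm wide, top 80 mm high. Origin: bottom centre of its gripping face, which looks along bench +x to the fixed jaw (18 mm thick, 80 mm high, its face at bench x +20, y -70 mm). Moves 5 mm along bench +x per rad of crank and stays where the crank leaves it
- crank (a joint): angle of the vise crank (rad): 0 fully open (60 mm between the jaws), grows clockwise seen from above, closing the vise; the head is gripped at about 4.0, where the crank stiffens strongly (end stop 5.2). Friction takes about 2.5 N at the knob; 6 to 10 N at the knob clamps firmly. Self-locking: keeps its grip when let go
- crank_axis (a point): point on the crank's upright turning axis, at mid-height of the knob (108 mm above the work surface)
- crank_knob (a point): middle of the crank's knob: upright black cylinder 18 mm in diameter, 42 mm tall (84 to 126 mm above the work surface) at the end of a flat steel arm, 40 mm from the turning axis. The knob spins freely on its pin, so a gripper holding it can follow the circle without turning
- head: loose detector head in the vise: black block 40 mm (bench x) x 50 mm (bench y) x 85 mm tall, 0.25 kg, with an 8 mm long metal snout toward the lamp. Origin: centre of its underside, on the vise bed 30 mm high; clamped, it lies at bench x = 0. Axes as the bench
- rack: fixed grey rack 180 x 62 x 20 mm with three slots in a row along its x axis, 55 mm apart; each slot is 24.5 (x) x 14.5 mm, 14 mm deep, floor 6 mm above the work surface. The three cells stand in them in any order. Origin: centre of the underside
- cell: the wide sample cell, same body as cell_mid: its frosted walls, stopper and windows together. Origin: centre of its underside
- cell_mid (a point): centre of the wide sample cell, half-way up its 45 mm walls: 22.5 mm long (x, through the two clear windows), 12.5 mm across the two broad frosted faces (y), z up; 32 g; white stopper 7 mm higher than the walls. In the rack its centre is 28.5 mm and its wall tops 51 mm above the work surface, 31 mm proud of the rack
- cell_windows: the two clear end windows (x ends) of the wide cell, 8.5 mm wide between the frosted walls; not to be touched. Origin and axes as cell
- small_a_mid (a point): centre of a square cell, 12.5 x 12.5 x 45 mm with a white stopper, standing in another slot of the rack: bystander
- small_b_mid (a point): centre of the other square cell, the same: bystander
- reagent: brown glass bottle 60 mm in diameter, 130 mm tall, origin centre of its underside: bystander
- roll: paper roll standing on end, 64 mm in diameter, 57 mm tall, origin centre of its underside: bystander
Things that resemble listed ones, but are neither listed nor needed, are in the scene too. Leave any red or yellow look-alike of the cell alone. There is more than one size of the head; the one meant has the size given above.

How it is judged:
By the outcome, as a careful person would: the job done as asked, in the order asked, and still so for the second after the job is handed in, while the arm keeps its last pose, push and grip.
It also fails if it takes over 54 s, if anything falls off the work surface, if the arm or the gripper's body presses on something with over 40 N, if the wrist force passes 120 N, or if a joint passes its speed limit or range.

## Working session

There is one attempt and no reset: what is moved stays moved. The work goes in short steps, Python scripts to look and compute and a tool call to move; the robot and the scene stay as the last step left them, time stands still between calls to the robot, and variables do not carry over. Pictures are saved under pics/ and viewed, at most 10 in all, crops included, and the job is handed in when it is done.

Besides the shell and the picture viewer there is one more tool, called as name(argument=value, ...) on one line, values as JSON. step_arm: Moves the arm, as the interface text tells. Its arguments: {"type":"object","properties":{"commands":{"type":"string"},"newtons":{"type":"number"}},"required":["commands"]}

```bash
mkdir -p pics; ls; cat > h.py <<'E'
from rig import *
import numpy as np, cv2
from scipy.spatial.transform import Rotation as R
def ray(m,px):
    K=np.array(m["mtx"]);Rm=np.array(m["rotation"])
    d=Rm@np.linalg.inv(K)@np.array([px[0],px[1],1.]);return np.array(m["eye"]),d/np.linalg.norm(d)
def atz(m,px,z):
    e,d=ray(m,px);return e+d*(z-e[2])/d[2]
def proj(m,p):
    q=np.array(m["mtx"])@(np.array(m["rotation"]).T@(np.array(p,float)-np.array(m["eye"])));return q[:2]/q[2]
def tri(*mp):
    A=0;b=0
    for m,px in mp:
        e,d=ray(m,px);P=np.eye(3)-np.outer(d,d);A=A+P;b=b+P@e
    X=np.linalg.solve(A,b)
    return X,[np.linalg.norm((np.eye(3)-np.outer(d,d))@(X-e)) for e,d in [ray(*q) for q in mp]]
def rot(s): w,x,y,z=s["ee_rot"];return R.from_quat([x,y,z,w])
E
python3 - <<'E'
from h import *
ims=[]
for c in("scene","side"):
    im=capture(c);ims.append(im);cv2.imwrite(f"pics/{c}0.png",im[:,:,::-1])
    m=camera_model(c);print(c,np.round(m["eye"]),np.round(np.array(m["rotation"])[:,2],2))
    for l in["beam","crank_axis","crank_knob","head","jaw","rack","cell_mid","small_a_mid","bench","reagent","roll"]:
        print(l,[(np.round(r["xy"]).tolist(),round(r["score"],2)) for r in spot_point(c,l)[:4]])
s=sense();print(s["time_s"],s["eef_pos"],rot(s).as_matrix().round(2),s["grip_width"])
E
```

```text
picsTraceback (most recent call last):
  File "<stdin>", line 5, in <module>
IndexError: too many indices for array: array is 1-dimensional, but 2 were indexed
```

```bash
python3 - <<'E'
s=open('h.py').read()
s=s.replace("def ray(","""_cm=camera_model
def camera_model(n):
    m=dict(_cm(n));r=np.array(m["rotation"]).ravel()
    if r.size==4: m["rotation"]=R.from_quat([r[1],r[2],r[3],r[0]]).as_matrix()
    elif r.size==3: m["rotation"]=R.from_rotvec(r).as_matrix()
    m["raw"]=r
    return m
def ray(""",1)
open('h.py','w').write(s)
E
python3 - <<'E'
from h import *
for c in("scene","side"):
    im=capture(c);cv2.imwrite(f"pics/{c}0.png",im[:,:,::-1])
    m=camera_model(c);print(c,m["raw"],np.round(m["eye"]),np.round(np.array(m["rotation"])[:,2],2))
    for l in["beam","crank_axis","crank_knob","head","jaw","rack","cell_mid","small_a_mid","bench","reagent","roll"]:
        print(l,[(np.round(r["xy"]).tolist(),round(r["score"],2)) for r in spot_point(c,l)[:4]])
s=sense();print(s["time_s"],s["eef_pos"],rot(s).as_matrix().round(2),s["grip_width"])
E
```

```text
scene [-0.34792601  0.63288721  0.61133631 -0.32352619] [1381. -111.  592.] [-0.83  0.04 -0.55]
beam [([239.0, 213.0], 0.78)]
crank_axis [([208.0, 177.0], 0.95), ([403.0, 213.0], 0.5)]
crank_knob [([225.0, 178.0], 0.75)]
head [([203.0, 229.0], 0.69), ([217.0, 298.0], 0.64), ([132.0, 267.0], 0.6)]
jaw [([406.0, 210.0], 0.18)]
rack [([403.0, 210.0], 0.81)]
cell_mid [([227.0, 176.0], 0.68), ([407.0, 215.0], 0.63), ([379.0, 232.0], 0.58), ([373.0, 220.0], 0.55)]
small_a_mid [([408.0, 204.0], 0.46)]
bench [([235.0, 242.0], 0.59), ([410.0, 191.0], 0.53), ([208.0, 178.0], 0.23)]
reagent [([124.0, 229.0], 0.78)]
roll [([417.0, 261.0], 0.95)]
side [ 0.08759736 -0.20869411  0.89999185 -0.3725428 ] [332. 463. 708.] [ 0.31 -0.63 -0.71]
beam [([277.0, 194.0], 0.6), ([338.0, 191.0], 0.51), ([235.0, 393.0], 0.21)]
crank_axis [([345.0, 181.0], 0.6), ([216.0, 376.0], 0.41)]
crank_knob [([338.0, 190.0], 0.7), ([306.0, 191.0], 0.35)]
head [([294.0, 187.0], 0.92), ([292.0, 160.0], 0.86), ([228.0, 187.0], 0.65), ([254.0, 416.0], 0.53)]
jaw [([307.0, 193.0], 0.85), ([342.0, 160.0], 0.53)]
rack [([234.0, 399.0], 0.66)]
cell_mid [([238.0, 331.0], 0.77), ([214.0, 318.0], 0.69), ([217.0, 368.0], 0.64), ([162.0, 334.0], 0.59)]
small_a_mid [([234.0, 392.0], 0.46)]
bench [([282.0, 213.0], 0.63), ([280.0, 195.0], 0.6), ([344.0, 160.0], 0.22)]
reagent [([343.0, 161.0], 0.77)]
roll [([218.0, 369.0], 0.34), ([293.0, 190.0], 0.25)]
1.25 [ 230.59756701 -471.66141954  248.29821866] [[ 0.9   0.44  0.  ]
 [ 0.44 -0.9  -0.  ]
 [-0.    0.   -1.  ]] 0.9982661942911415
```

View pics/scene0.png

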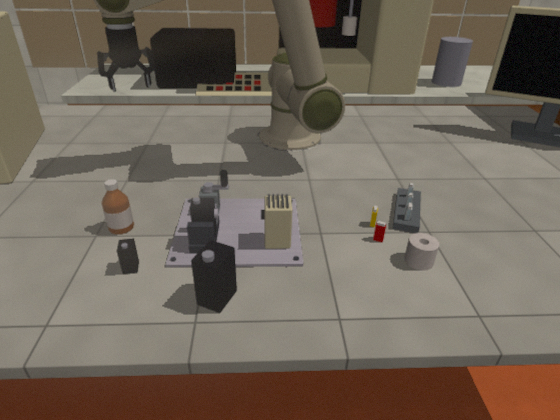

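View pics/side0.png

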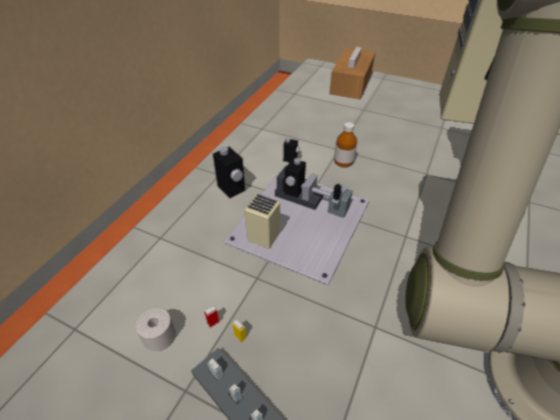

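```bash
python3 - <<'E'
from h import *
a=camera_model("scene");b=camera_model("side")
print("screws",*[atz(a,p,10).round(0) for p in[(173,258),(296,258)]],*[atz(b,p,10).round() for p in[(232,238),(325,275),(362,201)]])
for n,p,q in[("knob",(224,179),(338,190)),("beam",(239,213),(277,194)),("roll",(417,261),None)]:
    print(n,tri((a,p),(b,q)) if q else atz(a,p,0))
print("knob at108",atz(a,(224,179),108),atz(b,(338,190),108))
print("stoppers@54",[atz(a,p,54).round() for p in[(410,187),(410,197),(409,209)]],[atz(b,p,54).round() for p in[(216,365),(235,390),(257,413)]])
print("reagent",atz(a,(124,229),0))
print("lamp top corner",)
s=sense();w=camera_model("wrist");Rt=rot(s)
print("wrist cam in tool",Rt.inv().apply(w["eye"]-np.array(s["eef_pos"])).round(1),(Rt.as_matrix().T@w["rotation"]).round(3),w["mtx"])
E
```

```text
screws [ 691. -303.   10.] [698. -32.  10.] [697. -35.  10.] [455. -32.  10.] [ 453. -300.   10.]
knob (array([ 499.33259072, -202.34016011,  104.37693666]), [np.float64(4.208416859920777), np.float64(4.20841685992077)])
beam (array([ 632.0167034 , -155.52211284,   85.01328595]), [np.float64(3.3633906142040404), np.float64(3.363390614203927)])
roll [703.09350469 240.92015977   0.        ]
knob at108 [ 512.17884883 -198.33025717  108.        ] [ 497.82773471 -204.29644868  108.        ]
stoppers@54 [array([466., 291.,  54.]), array([517., 274.,  54.]), array([573., 254.,  54.])] [array([549., 259.,  54.]), array([499., 281.,  54.]), array([449., 296.,  54.])]
reagent [ 566.59359055 -445.42490143    0.        ]
lamp top corner
wrist cam in tool [  71.9   -0.8 -124.6] [[-0.001 -0.959 -0.282]
 [ 1.    -0.001 -0.   ]
 [-0.    -0.282  0.959]] [[334.36487459   0.         283.60948835]
 [  0.         334.36487459 206.83321848]
 [  0.           0.           1.        ]]
```

step_arm(commands="0.6 35.7 -11.7 -8.2 0 0 0.455; 0.6 35.7 -11.7 -8.2 0 0 0.455; 0.6 35.7 -11.7 -8.2 0 0 0.455; 0.6 35.7 -11.7 -8.2 0 0 0.455; 0.6 35.7 -11.7 -8.2 0 0 0.455; 0.6 35.7 -11.7 -8.2 0 0 0.455; 0.6 35.7 -11.7 -8.2 0 0 0.455; 0.6 35.7 -11.7 -8.2 0 0 0.455; 0.6 35.7 -11.7 -8.2 0 0 0.455; 0.6 35.7 -11.7 -8.2 0 0 0.455; 0.6 35.7 -11.7 -8.2 0 0 0.455; 0.6 35.7 -11.7 -8.2 0 0 0.455; 0.6 35.7 -11.7 -8.2 0 0 0.455; 0.6 35.7 -11.7 -8.2 0 0 0.455")

```text
time_s: 2.42
eef_pos: [499.2, -210.6, 330.0]
ee_rot: [-0.0, 1.0, -0.001, -0.0]
force: [0.9, 0.3, 0.2]
grip_width: 0.601
grip_force: 0.0
```

```bash
python3 - <<'E'
from h import *
s=sense();print(s["time_s"],s["eef_pos"],rot(s).as_matrix().round(3).tolist(),s["grip_width"],s["force"])
m=camera_model("wrist");im=capture("wrist");cv2.imwrite("pics/w1.png",im[:,:,::-1])
z={"beam":85,"crank_axis":108,"crank_knob":108,"head":30,"jaw":30,"bench":0}
for l in z: print(l,[(np.round(r["xy"]).tolist(),round(r["score"],2),atz(m,r["xy"],z[l])[:2].round(1)) for r in spot_point("wrist",l)[:3]])
E
```

```text
2.4167 [ 499.23710818 -210.55334058  330.01397131] [[1.0, -0.002, -0.001], [-0.002, -1.0, 0.0], [-0.001, -0.0, -1.0]] 0.6011403607884682 [0.90499331 0.26173459 0.1937156 ]
beam []
crank_axis [([311.0, 177.0], 0.77, array([ 501.6, -238.8]))]
crank_knob [([276.0, 176.0], 0.76, array([ 502.5, -202.1]))]
head [([306.0, 61.0], 0.67, array([ 624.1, -236.8]))]
jaw [([312.0, 89.0], 0.64, array([ 593.3, -243.7]))]
bench [([255.0, 56.0], 0.61, array([ 633.8, -174.9]))]
```

View pics/w1.png

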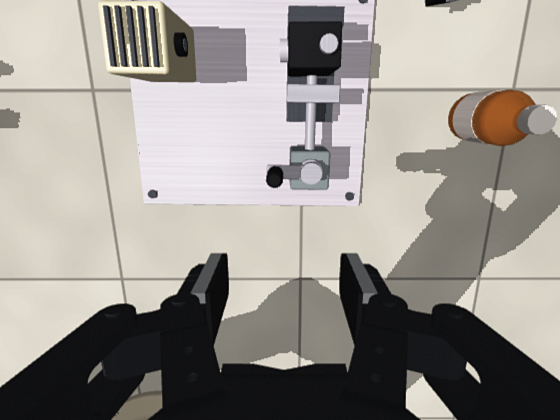

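```bash
python3 - <<'E'
from h import *
m=camera_model("wrist");im=capture("wrist")
c=[atz(m,p,10)[:2] for p in[(153,194),(350,196),(362.5,1)]];print("screws",np.round(c,1),np.degrees(np.arctan2(*(c[0]-c[1]))))
r=trace("wrist","crank_knob")
for q in r[:2]:
    k=q["mask"];print(q["score"],q["rect"])
g=im.max(2)[160:200,255:300];g=(g<60).astype(np.uint8);ys,xs=np.nonzero(g);print("dark",xs.min()+255,xs.max()+255,ys.min()+160,ys.max()+160,len(xs),xs.mean()+255,ys.mean()+160)
print(proj(m,(502,-200,126)),proj(m,(502,-200,84)),proj(m,(502,-238,84)))
for r in range(166,192): print(r,"".join("#" if v<60 else("+" if v<110 else".") for v in im.max(2)[r,262:335]))
E
```

```text
screws [[ 459.1  -30. ]
 [ 455.7 -300.4]
 [ 692.1 -302.2]] 0.709250873281465
0.94 [296.1, 174.1, 56.6, 24.6]
dark 267 291 164 187 286 275.2412587412587 176.96503496503496
[274.41426806 180.54079585] [275.39534858 172.79743404] [309.24604131 172.73418353]
166 ...........++++++++.........++++++++++++...................+++++++++.....
167 ...........######++.........................................++++++++.....
168 .........+#########+........................................++++++++.....
169 ........############+........................................+++++++.....
170 .......+#############........................................+++++++.....
171 .......##############+.......................................+++++++.....
172 ......+###############.......................................+++++++.....
173 ......################.......................................+++++++.....
174 ......################.......................................+++++++.....
175 .....+################.......................................+++++++.....
176 .....+################.......................................
[... 482 characters left out ...]
83 ......##############+.............................................+......
184 ......+#############..............................................+......
185 .......############+..............................................+......
186 ........+#########+...............................................+......
187 ..........######+.................................................+......
188 .........................................................................
189 .........................................................................
190 .........................................................................
191 .........................................................................
```

step_arm(commands="0.42 0.33 -1 14 0 0 0; 0.42 0.33 -1 14 0 0 0; 0.42 0.33 -1 14 0 0 0; 0.42 0.33 -1 14 0 0 0; 0.42 0.33 -1 17 0 0 0; 0.42 0.33 -1 19 0 0 0; 0.42 0.33 -1 20.5 0 0 0; 0.42 0.33 -1 22 0 0 0; 0.42 0.33 -1 22 0 0 0; 0.2 0.33 -1 22 0 0 0; 0.1 0.33 -1 22 0 0 0; 0.1 0.33 -1 22 0 0 0; 0.1 0.33 -1 22 0 0 0; 0.1 0.33 -1 22 0 0 0", newtons=40)

```text
time_s: 4.03
eef_pos: [503.5, -200.6, 111.2]
ee_rot: [0.001, 1.0, -0.0, 0.001]
force: [0.4, -5.6, -3.2]
grip_width: 0.196
grip_force: 39.4
```

```bash
python3 - <<'E'
from h import *
s=sense();print(s["time_s"],s["eef_pos"],s["force"],s["grip_width"],s["grip_force"])
im=capture("wrist");cv2.imwrite("pics/w2.png",im[:,:,::-1])
E
```

```text
4.0333 [ 503.53282652 -200.55762239  111.18661895] [ 0.35448812 -5.5932079  -3.24608494] 0.1957573094920898 39.361051835585386
```

View pics/w2.png

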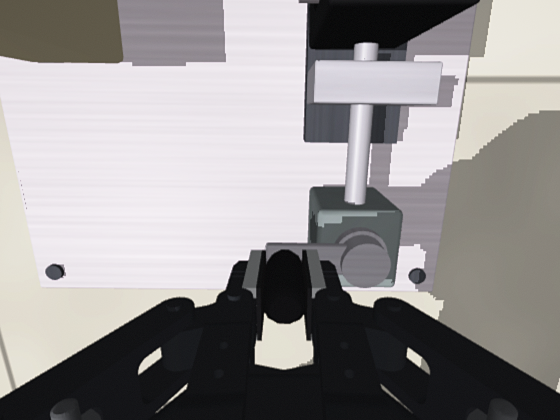

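step_arm(commands="0.1 0.79 0.08 0 0 0 0; 0.1 1.56 0.32 0 0 0 0; 0.1 2.26 0.7 0 0 0 0; 0.1 2.87 1.21 0 0 0 0; 0.1 3.37 1.84 0 0 0 0; 0.1 3.73 2.55 0 0 0 0; 0.1 3.94 3.32 0 0 0 0; 0.1 4 4.12 0 0 0 0")

```text
time_s: 4.75
eef_pos: [543.0, -240.5, 111.1]
ee_rot: [-0.001, 1.0, 0.0, -0.001]
force: [-4.9, 4.0, 2.3]
grip_width: 0.198
grip_force: 40.0
```

step_arm(commands="0.1 -0.12 0.79 0 0 0 0; 0.1 -0.38 1.55 0 0 0 0; 0.1 -0.8 2.24 0 0 0 0; 0.1 -1.33 2.83 0 0 0 0; 0.1 -1.97 3.31 0 0 0 0; 0.1 -2.69 3.65 0 0 0 0; 0.1 -3.47 3.84 0 0 0 0; 0.1 -4.26 3.88 0 0 0 0")

```text
time_s: 5.42
eef_pos: [500.5, -280.8, 111.1]
ee_rot: [0.001, 1.0, -0.0, 0.001]
force: [3.8, 2.5, 4.4]
grip_width: 0.191
grip_force: 40.3
```

```bash
python3 - <<'E'
from h import *
s=sense();print(s["time_s"],s["eef_pos"],s["force"],s["wrist_torque"],s["grip_force"])
E
```

```text
5.4167 [ 500.46820578 -280.75083989  111.11361334] [3.82009703 2.53579896 4.43611378] [ 0.73869209 -0.81349188  0.02438402] 40.30136912595481
```

step_arm(commands="0.1 -0.79 -0.12 0 0 0 0; 0.1 -1.54 -0.41 0 0 0 0; 0.1 -2.21 -0.83 0 0 0 0; 0.1 -2.52 -1.09 0 0 0 0; 0.1 -2.52 -1.09 0 0 0 0")

```text
time_s: 5.83
eef_pos: [475.6, -272.1, 111.2]
ee_rot: [0.003, 1.0, -0.001, 0.002]
force: [-0.5, 0.6, 0.4]
grip_width: 0.105
grip_force: 0.0
```

step_arm(commands="0.105 0 0 -3 0 0 0; 0.3 0 0 -7 0 0 0; 0.42 0 0 -10 0 0 -0.12; 0.42 0 0 -10 0 0 -0.24; 0.42 0 0 -10 0 0 -0.36; 0.42 0 0 -10 0 0 -0.48; 0.42 0 0 -10 0 0 -0.6; 0.42 0 0 -10 0 0 -0.7; 0.42 0 0 -10 0 0 -0.7")

```text
time_s: 6.58
eef_pos: [474.6, -269.3, 210.0]
ee_rot: [0.0, 0.939, 0.344, -0.001]
force: [0.7, -0.2, 0.1]
grip_width: 0.419
grip_force: 0.0
```

```bash
python3 - <<'E'
from h import *
s=sense();print(s["time_s"],s["eef_pos"],rot(s).as_matrix().round(3).tolist(),s["grip_width"],s["force"])
m=camera_model("wrist");im=capture("wrist");cv2.imwrite("pics/w3.png",im[:,:,::-1])
for l,z in{"crank_axis":108,"crank_knob":108,"head":30,"jaw":30}.items(): print(l,[(np.round(r["xy"]).tolist(),round(r["score"],2),atz(m,r["xy"],z)[:2].round(1)) for r in spot_point("wrist",l)[:3]])
E
```

```text
6.5833 [ 474.6148878  -269.26458674  210.02149206] [[0.763, 0.646, -0.001], [0.646, -0.763, -0.001], [-0.001, -0.0, -1.0]] 0.4186189765805354 [ 0.6656139  -0.17626417  0.09455814]
crank_axis [([275.0, 158.0], 0.71, array([ 500.8, -238.5]))]
crank_knob [([316.0, 196.0], 0.66, array([ 498.9, -277.8]))]
head [([380.0, 24.0], 0.9, array([ 630.4, -239.6])), ([547.0, 81.0], 0.84, array([ 691.3, -379.8]))]
jaw [([367.0, 47.0], 0.61, array([ 611.3, -243.6]))]
```

View pics/w3.png

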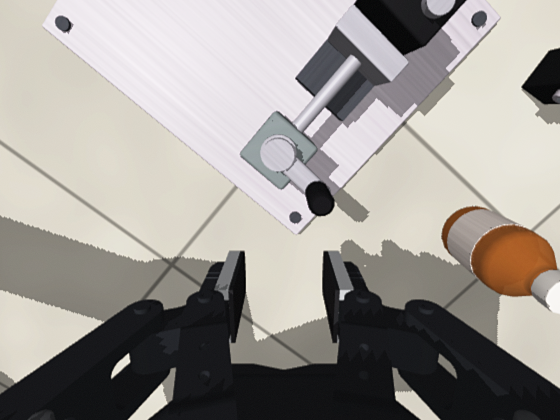

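step_arm(commands="0.45 1.25 2.46 0 0 0 -0.12; 0.45 1.25 2.46 1 0 0 -0.24; 0.45 1.25 2.46 3 0 0 -0.31; 0.45 1.25 2.46 6 0 0 -0.31; 0.45 1.25 2.46 8.5 0 0 -0.31; 0.45 1.25 2.46 10 0 0 -0.31; 0.45 1.25 2.46 10.2 0 0 -0.31; 0.1 1.25 2.46 10.2 0 0 -0.31; 0.1 1.25 2.46 10.2 0 0 -0.31; 0.1 1.25 2.46 10.2 0 0 -0.31; 0.1 1.25 2.46 10.2 0 0 -0.31; 0.1 1.25 2.46 10.2 0 0 -0.31", newtons=70)

```text
time_s: 7.83
eef_pos: [501.1, -279.9, 109.3]
ee_rot: [0.001, 0.875, 0.484, 0.0]
force: [-1.0, 0.3, 2.6]
grip_width: 0.186
grip_force: 68.6
```

```bash
python3 - <<'E'
from h import *
s=sense();print(s["time_s"],s["eef_pos"],rot(s).as_matrix().round(3).tolist(),s["grip_width"],s["force"])
Rt=rot(s)
for t in (3.2,3.35,3.5,3.6,3.7,3.8,3.9,4,4.1,4.2,4.3):
    d=np.array([502.3+40*np.sin(t),-240.7+40*np.cos(t),s["eef_pos"][2]])-s["eef_pos"]; print(t,(Rt.inv().apply(d)/10).round(2))
E
```

```text
7.8333 [ 501.05935066 -279.85570773  109.28211367] [[0.532, 0.847, 0.001], [0.847, -0.532, -0.001], [-0.0, 0.002, -1.0]] 0.1855508052736101 [-1.01104038  0.27081554  2.63540689]
3.2 [-0.12 -0.05 -0.  ]
3.35 [-0.37 -0.6  -0.  ]
3.5 [-0.54 -1.17 -0.  ]
3.6 [-0.6  -1.57 -0.  ]
3.7 [-0.62 -1.97 -0.  ]
3.8 [-0.6  -2.37 -0.  ]
3.9 [-0.54 -2.76 -0.  ]
4 [-0.44 -3.15 -0.  ]
4.1 [-0.31 -3.53 -0.01]
4.2 [-0.13 -3.89 -0.01]
4.3 [ 0.07 -4.23 -0.01]
```

step_arm(commands="0.1 -0.25 -0.3 0 0 0 0; 0.1 -0.37 -0.6 0 0 0 0; 0.1 -0.47 -0.9 0 0 0 0; 0.1 -0.54 -1.2 0 0 0 0; 0.1 -0.6 -1.57 0 0 0 0; 0.1 -0.62 -1.97 0 0 0 0")

```text
time_s: 8.33
eef_pos: [487.8, -277.2, 110.1]
ee_rot: [0.01, 0.876, 0.483, 0.007]
force: [48.5, -14.0, -24.3]
grip_width: 0.192
grip_force: 68.7
```

step_arm(commands="0.1 0.1 0.4 0 0 0 0; 0.1 0.14 0.65 0 0 0 0; 0.1 0.14 0.65 0 0 0 0")

```text
time_s: 8.58
eef_pos: [492.4, -278.6, 109.8]
ee_rot: [0.007, 0.875, 0.483, 0.005]
force: [30.5, -6.3, -12.6]
grip_width: 0.192
grip_force: 70.2
```

```bash
python3 - <<'E'
from h import *
s=sense();print(s["time_s"],s["eef_pos"],rot(s).as_matrix().round(3).tolist(),s["grip_width"],s["force"])
for c in("scene","side"):
    im=capture(c); m=camera_model(c)
    if c=="side": cv2.imwrite("pics/s4.png",cv2.resize(im[120:300,220:400],None,fx=3.2,fy=3.2)[:,:,::-1])
    for l,z in{"crank_knob":108,"head":30,"jaw":30}.items(): print(c,l,[(np.round(r["xy"]).tolist(),round(r["score"],2),atz(m,r["xy"],z)[:2].round(1)) for r in spot_point(c,l)[:3]])
E
```

```text
8.5833 [ 492.39898784 -278.5995906   109.79861409] [[0.533, 0.846, 0.015], [0.846, -0.533, -0.007], [0.002, 0.017, -1.0]] 0.19218122041364372 [ 30.51903239  -6.32484339 -12.64841428]
scene crank_knob [([193.0, 175.0], 0.59, array([ 491.7, -275.4])), ([241.0, 214.0], 0.32, array([ 666.5, -150.8]))]
scene head [([205.0, 232.0], 0.96, array([ 623.7, -238.4])), ([134.0, 269.0], 0.94, array([ 747. , -371.1])), ([217.0, 295.0], 0.76, array([ 826.4, -195.4]))]
scene jaw [([406.0, 203.0], 0.32, array([509.4, 270.5]))]
side crank_knob [([352.0, 173.0], 0.59, array([ 486.8, -278.2]))]
side head [([291.0, 188.0], 0.98, array([ 635.6, -241.8])), ([228.0, 187.0], 0.72, array([ 789.5, -173.4])), ([291.0, 158.0], 0.71, array([ 691.3, -365.5]))]
side jaw [([301.0, 188.0], 0.58, array([ 610.6, -253.5]))]
```

View pics/s4.png

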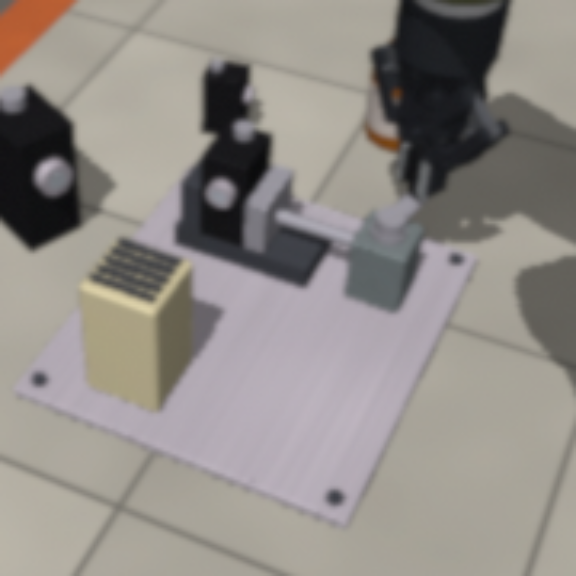

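step_arm(commands="0.1 0.06 0.3 0 0 0 0; 0.1 0.12 0.58 0 0 0 0; 0.1 0.12 0.58 0 0 0 0; 0.1 0.12 0.58 0 0 0 0")

```text
time_s: 9.32
eef_pos: [495.9, -279.4, 109.6]
ee_rot: [0.004, 0.875, 0.484, 0.003]
force: [18.8, 0.3, -4.3]
grip_width: 0.189
grip_force: 71.3
```

step_arm(commands="0.45 0 0 0 0 0 0; 0.45 0 0 0 0 0 0; 0.45 0 0 0 0 0 0; 0.45 0 0 -3 0 0 0.1; 0.45 0 0 -7 0 0 0.2; 0.45 0 0 -11 0 0 0.32; 0.45 0 0 -15 0 0 0.44; 0.45 0 0 -19 0 0 0.56; 0.45 0 0 -21 0 0 0.68; 0.45 0 0 -21 0 0 0.8")

```text
time_s: 10.15
eef_pos: [493.2, -279.4, 323.9]
ee_rot: [0.003, 0.995, 0.102, 0.003]
force: [1.2, -0.8, 0.1]
grip_width: 0.452
grip_force: 0.0
```

```bash
python3 - <<'E'
from h import *
s=sense();print(s["time_s"],s["eef_pos"],rot(s).as_matrix().round(3).tolist(),s["joints"],s["force"])
Rt=rot(s);print(Rt.inv().apply(np.array([500,265,300])-s["eef_pos"])/10)
m=camera_model("wrist");im=capture("wrist");cv2.imwrite("pics/w5.png",im[:,:,::-1])
for l,z in{"crank_knob":108,"crank_axis":108,"head":30,"jaw":30,"beam":85}.items(): print(l,[(np.round(r["xy"]).tolist(),round(r["score"],2),atz(m,r["xy"],z)[:2].round(1)) for r in spot_point("wrist",l)[:3]])
E
```

```text
10.15 [ 493.16944953 -279.38048991  323.87308242] [[0.979, 0.202, 0.007], [0.202, -0.979, -0.006], [0.005, 0.007, -1.0]] [-7.22015907e-01  3.63898563e-01  1.23283598e+00 -1.38188828e-04
  1.53568725e+00  6.45115695e-01] [ 1.17538174 -0.84730621  0.09417708]
[ 11.66777678 -53.19118127   2.05625941]
crank_knob [([285.0, 174.0], 0.86, array([ 501.4, -280.4]))]
crank_axis [([246.0, 168.0], 0.68, array([ 499.8, -239.8]))]
head [([274.0, 45.0], 0.9, array([ 631., -241.])), ([407.0, 7.0], 0.9, array([ 699.3, -379. ]))]
jaw [([272.0, 64.0], 0.59, array([ 610.6, -243.3]))]
beam [([192.0, 15.0], 0.63, array([ 632.1, -161.6])), ([418.0, 142.0], 0.21, array([ 560.6, -414.6]))]
```

```bash
python3 - <<'E'
from h import *
T=np.array([71.9,-.8,-124.6]);C=np.array([[-.001,-.959,-.282],[1,-.001,0],[0,-.282,.959]])
K=camera_model("wrist")["mtx"]
def cam(p,Rm): Rm=np.array(Rm);return dict(mtx=K,eye=np.array(p)+Rm@T,rotation=Rm@C)
poses={"w3":([474.61,-269.26,210.02],[[.763,.646,-.001],[.646,-.763,-.001],[-.001,0,-1]],(318,198)),
"w5":([493.17,-279.38,323.87],[[.979,.202,.007],[.202,-.979,-.006],[.005,.007,-1]],(285,176))}
from scipy.optimize import least_squares
import itertools
for n,(p,Rm,c) in poses.items():
    im=cv2.imread(f"pics/{n}.png");m=cam(p,Rm)
    d=(im.max(2)<60).astype(np.uint8);k,lab,st,ce=cv2.connectedComponentsWithStats(d)
    i=lab[c[1],c[0]];mask=(lab==i);print(n,i,st[i],ce[i].round(1))
    # model silhouette: hull of top and bottom rims
    def sil(xy):
        a=np.linspace(0,2*np.pi,40);P=[proj(m,(xy[0]+9*np.cos(t),xy[1]+9*np.sin(t),z)) for t in a for z in(90,126)]
        h=cv2.convexHull(np.float32(P));M=np.zeros(d.shape,np.uint8);cv2.fillConvexPoly(M,h.round().astype(int),1);return M>0
    best=max(((sil((x,y))&mask).sum()/(sil((x,y))|mask).sum(),x,y) for x in np.arange(488,510,1) for y in np.arange(-288,-272,1));print(best)
E
```

```text
w3 17 [306 181  28  35 737] [319.2 198.5]
(np.float64(0.7941810344827587), np.int64(499), np.int64(-281))
w5 17 [277 166  17  22 288] [284.8 176.4]
(np.float64(0.75), np.int64(501), np.int64(-280))
```

step_arm(commands="0.45 11.7 -53.2 2 0 0 0.55; 0.45 11.7 -53.2 2 0 0 0.55; 0.45 11.7 -53.2 2 0 0 0.55; 0.45 11.7 -53.2 2 0 0 0.55; 0.45 11.7 -53.2 2 0 0 0.55; 0.45 11.7 -53.2 2 0 0 0.55; 0.45 11.7 -53.2 2 0 0 0.55; 0.45 11.7 -53.2 2 0 0 0.55; 0.45 11.7 -53.2 2 0 0 0.55; 0.45 11.7 -53.2 2 0 0 0.55; 0.45 11.7 -53.2 2 0 0 0.55; 0.45 11.7 -53.2 2 0 0 0.55; 0.45 11.7 -53.2 2 0 0 0.55; 0.45 11.7 -53.2 2 0 0 0.55; 0.45 11.7 -53.2 2 0 0 0.55; 0.45 11.7 -53.2 2 0 0 0.55", newtons=30)

```text
time_s: 11.78
eef_pos: [496.1, 265.7, 297.7]
ee_rot: [0.0, 0.986, -0.168, -0.0]
force: [0.1, -0.7, -1.2]
grip_width: 0.453
grip_force: 0.0
```

```bash
python3 - <<'E'
from h import *
s=sense();print(s["time_s"],s["eef_pos"],rot(s).as_matrix().round(3).tolist(),s["joints"],s["force"])
m=camera_model("wrist");im=capture("wrist");cv2.imwrite("pics/w6.png",im[:,:,::-1])
for l,z in{"cell_mid":28.5,"small_a_mid":28.5,"rack":0,"cell_windows":6}.items(): print(l,[(np.round(r["xy"]).tolist(),round(r["score"],2),atz(m,r["xy"],z)[:2].round(1)) for r in spot_point("wrist",l)[:4]])
E
```

```text
11.7833 [496.13656099 265.74933651 297.6555299 ] [[0.943, -0.332, -0.001], [-0.332, -0.943, -0.001], [-0.001, 0.001, -1.0]] [ 2.83815504e-01  3.69809810e-01  1.29099793e+00 -4.66188750e-04
  1.48211469e+00  2.19283369e+00] [ 0.09401568 -0.667849   -1.18465954]
cell_mid [([328.0, 30.0], 0.96, array([623.2, 171.8])), ([272.0, 121.0], 0.82, array([555.4, 259.9])), ([342.0, 92.0], 0.65, array([558.4, 175.6]))]
small_a_mid [([270.0, 170.0], 0.6, array([502.7, 280.3]))]
rack [([272.0, 164.0], 0.92, array([504.5, 278.5]))]
cell_windows [([268.0, 121.0], 0.68, array([555.9, 265.2])), ([272.0, 119.0], 0.53, array([556.2, 259.1])), ([339.0, 91.0], 0.47, array([560. , 174.7])), ([325.0, 36.0], 0.44, array([621.8, 172.2]))]
```

View pics/w6.png

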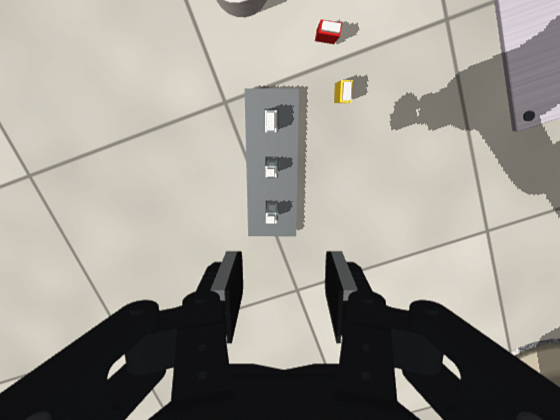

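step_arm(commands="0.45 5.7 -1.5 15.5 0 0 0; 0.45 5.7 -1.5 15.5 0 0 0; 0.45 5.7 -1.5 15.5 0 0 0; 0.45 5.7 -1.5 15.5 0 0 0; 0.45 5.7 -1.5 15.5 0 0 0; 0.45 5.7 -1.5 15.5 0 0 0; 0.45 5.7 -1.5 15.5 0 0 0")

```text
time_s: 12.62
eef_pos: [555.6, 261.2, 145.9]
ee_rot: [-0.001, 0.986, -0.169, 0.001]
force: [-0.5, 0.5, 0.3]
grip_width: 0.448
grip_force: 0.0
```

```bash
python3 - <<'E'
from h import *
s=sense();print(s["time_s"],s["eef_pos"],rot(s).as_matrix().round(3).tolist(),s["force"])
m=camera_model("wrist");im=capture("wrist");cv2.imwrite("pics/w7.png",im[:,:,::-1])
for l,z in{"cell_mid":28.5,"small_a_mid":28.5,"rack":0}.items(): print(l,[(np.round(r["xy"]).tolist(),round(r["score"],2),atz(m,r["xy"],z)[:2].round(1)) for r in spot_point("wrist",l)[:4]])
E
```

```text
12.6167 [555.56022325 261.15390164 145.92672499] [[0.943, -0.334, 0.003], [-0.334, -0.943, 0.001], [0.003, -0.002, -1.0]] [-0.45836257  0.49182726  0.30693277]
cell_mid [([393.0, 165.0], 0.93, array([559.6, 176. ])), ([372.0, 78.0], 0.77, array([622. , 174.5]))]
small_a_mid [([284.0, 274.0], 0.79, array([503. , 280.2]))]
rack [([284.0, 256.0], 0.82, array([505.7, 279.9]))]
```

View pics/w7.png

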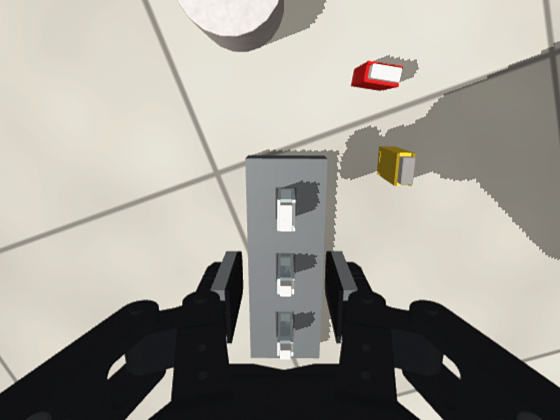

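```bash
python3 - <<'E'
from h import *
m=camera_model("wrist");s=sense()
P=[atz(m,p,20)[:2] for p in[(247,159),(328,159),(247,357),(320,357)]];print(np.round(P,1))
a=(P[0]+P[1])/2-(P[2]+P[3])/2;print("yaw",np.arctan2(a[1],a[0]),np.linalg.norm(a))
for e in((0,2),(1,3)): v=P[e[0]]-P[e[1]];print(np.arctan2(v[1],v[0]))
im=capture("wrist")
sub=im[180:300:2,270:304:1].astype(int)
for i,r in enumerate(sub): print(180+2*i,"".join(" .:-=+*#%@"[min(9,int(v.mean())//26)] for v in r))
yaw=np.arctan2(a[1],a[0]);u=np.array([np.cos(yaw),np.sin(yaw)]);n=np.array([-u[1],u[0]])
c=(P[0]+P[1]+P[2]+P[3])/4+0*u
for k in(0,1): 
    cc=c+55*k*u;print("slot",cc,[proj(m,[*(cc+sx*11.25*u+sy*6.25*n),z]).round().tolist() for z in(51,20) for sx in(1,-1) for sy in(1,-1)])
E
```

```text
[[598.1 276.4]
 [577.9 219.2]
 [432.5 340.9]
 [410.6 279.1]]
yaw -0.3579268896935455 177.7270109776442
-0.3715584671028924
-0.34428213313716277
180 +++++++++++++++++++++++++++++++=-=
182 +++++++++++++++++++++++++===-:::::
184 +++++++++++++++++++===-:::::-:---:
186 ++++++++++++++=--:::::::::--------
188 +++++=----==-------------::------:
190 +++++=-:-===+=+=+==++===-::::--:-:
192 ++++++-:-====+===========:::------
194 ++++++-:-=-=+=========-==:::----:-
196 ++++++--==-===========-==-::--:---
198 +++++=--===+*********+===-::---::-
200 +++++=-+@@%%%%%%%%%%%#*@@%----::::
202 +++++=-*@@%*++++++++++=#%+:--::--:
204 +++++=-*@@%+===========+*+:::-----
206 +++++=-*@@@@@@@@@@@@@@%**+-:::----
208 +++++=-*@@@@@@@@@@@@@@%**+-::-:---
210 +++++=-*@@@@@@@@@@@@@@%**+-:-:--::
212 +++++=-*@@@@@@@@@@@@@@%**+--::::-:
214 +++++=-*@@@@@@@@@@@@@@%*+=:--===++
216 ++++++-*@@@@@@@@@@@@@@#*++++++++++
218 ++++++-*@@@@@%@@@@@@@@#*++++++++++
220 +++++++#@@@@@@@@@@@@@@#**+++++++++
222 +++++++#@@@@@@@@@@@@@@#*++++++++++
224 +++++++#@@@@@@@@@@@@@@#*++++++++++
226 +++++++#@@@@@@@@@@@@@@%@#+++++++++
228 +++++++#@@@@@@@@
[... 1007 characters left out ...]
@#+++++++++++**#+++++++++
282 +++++++#@@#===========+*++++++++++
284 +++++++#@@#===========+*++++++++++
286 +++++++#@@@@@@@@@%%%%#*+++++++++++
288 +++++++#@@@@@@@@@@@@@%*%*+++++++++
290 +++++++#@@@@@@@@@@@@@%@@#+++++++++
292 +++++++#@@@@@@@@@@@@@%@@#+++++++++
294 ++++++++**@@@@@@@@@@@#**++++++++++
296 +++++++++++**********+++++++++++++
298 ++++++++++++++++++++++++++++++++++
slot [504.77686942 278.89039521] [[277.0, 272.0], [294.0, 272.0], [277.0, 299.0], [294.0, 300.0], [278.0, 254.0], [293.0, 254.0], [278.0, 279.0], [293.0, 279.0]]
slot [556.29125076 259.62206589] [[278.0, 199.0], [296.0, 199.0], [278.0, 230.0], [296.0, 230.0], [279.0, 188.0], [295.0, 189.0], [278.0, 216.0], [294.0, 216.0]]
```

step_arm(commands="0.45 0.12 0.12 3 0 0 0.017; 0.45 0.12 0.12 6 0 0 0.017; 0.45 0.12 0.12 8.5 0 0 0.017; 0.45 0.12 0.12 10 0 0 0.017; 0.45 0.12 0.12 10.6 0 0 0.017; 0.45 0.12 0.12 10.6 0 0 0.017; 0.25 0.12 0.12 10.6 0 0 0.017; 0.05 0.12 0.12 10.6 0 0 0.017; 0.05 0.12 0.12 10.6 0 0 0.017; 0.05 0.12 0.12 10.6 0 0 0.017; 0.05 0.12 0.12 10.6 0 0 0.017", newtons=30)

```text
time_s: 13.78
eef_pos: [556.4, 259.8, 38.6]
ee_rot: [-0.0, 0.984, -0.178, 0.001]
force: [-0.7, 0.0, 5.3]
grip_width: 0.141
grip_force: 32.2
```

```bash
python3 - <<'E'
from h import *
s=sense();print(s["time_s"],s["eef_pos"],rot(s).as_matrix().round(3).tolist(),s["force"],s["grip_width"],s["grip_force"])
im=capture("wrist");cv2.imwrite("pics/w8.png",cv2.resize(im[150:420,180:400],None,fx=2.2,fy=2.2)[:,:,::-1])
E
```

```text
13.7833 [556.39003201 259.83656804  38.6152486 ] [[0.937, -0.35, 0.002], [-0.35, -0.937, 0.001], [0.002, -0.001, -1.0]] [-0.6537423   0.02387504  5.31977764] 0.14108425354671542 32.20378875732422
```

View pics/w8.png

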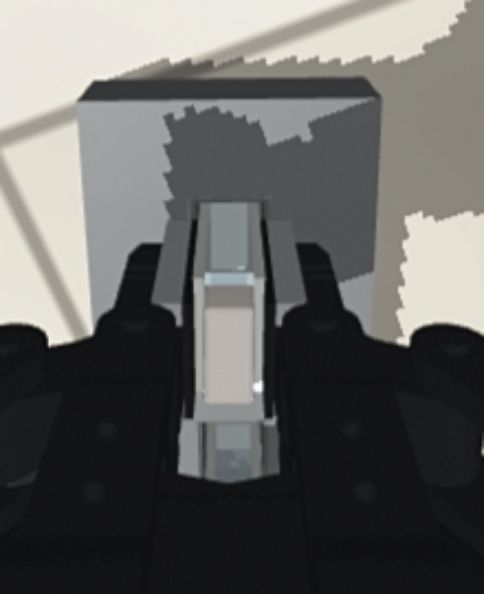

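step_arm(commands="0.05 0 0 -0.7 0 0 0; 0.05 0 0 -1.5 0 0 0; 0.05 0 0 -2.5 0 0 0; 0.05 0 0 -4 0 0 0; 0.05 0 0 -7 0 0 0; 0.05 0 0 -11 0 0 0; 0.05 0 0 -15 0 0 0; 0.05 0 0 -19 0 0 0; 0.05 0 0 -22 0 0 0; 0.05 0 0 -22 0 0 0")

```text
time_s: 14.67
eef_pos: [557.2, 260.1, 265.6]
ee_rot: [-0.003, 0.984, -0.178, 0.006]
force: [-0.5, -0.1, -0.2]
grip_width: 0.138
grip_force: 31.3
```

```bash
python3 - <<'E'
from h import *
s=sense();print(s["time_s"],s["eef_pos"],s["joints"],s["grip_width"])
Rt=rot(s);print(Rt.inv().apply(np.array([632,-160,250])-s["eef_pos"])/10, Rt.as_matrix().round(3).tolist())
q=Rt.inv()*R.from_matrix(np.array([[.0122,1,0],[1,-.0122,0],[0,0,-1.]]));print(q.as_rotvec())
E
```

```text
14.6667 [557.22593629 260.06730891 265.59680433] [ 2.46402625e-01  4.99094167e-01  1.18268138e+00 -1.90481462e-05
  1.44712620e+00  2.17425530e+00] 0.1376938150500281
[21.67170127 36.75499211  1.52235634] [[0.937, -0.349, 0.012], [-0.35, -0.937, 0.003], [0.01, -0.007, -1.0]]
[ 0.00517759 -0.01393018 -1.91562172]
```

step_arm(commands="0.05 21.7 36.8 1.5 0.005 -0.014 -1.916; 0.05 21.7 36.8 1.5 0.005 -0.014 -1.916; 0.05 21.7 36.8 1.5 0.005 -0.014 -1.916; 0.05 21.7 36.8 1.5 0.005 -0.014 -1.916; 0.05 21.7 36.8 1.5 0.005 -0.014 -1.916; 0.05 21.7 36.8 1.5 0.005 -0.014 -1.916; 0.05 21.7 36.8 1.5 0.005 -0.014 -1.916; 0.05 21.7 36.8 1.5 0.005 -0.014 -1.916; 0.05 21.7 36.8 1.5 0.005 -0.014 -1.916; 0.05 21.7 36.8 1.5 0.005 -0.014 -1.916; 0.05 21.7 36.8 1.5 0.005 -0.014 -1.916; 0.05 21.7 36.8 1.5 0.005 -0.014 -1.916; 0.05 21.7 36.8 1.5 0.005 -0.014 -1.916; 0.05 21.7 36.8 1.5 0.005 -0.014 -1.916; 0.05 21.7 36.8 1.5 0.005 -0.014 -1.916; 0.05 21.7 36.8 1.5 0.005 -0.014 -1.916; 0.05 21.7 36.8 1.5 0.005 -0.014 -1.916; 0.05 21.7 36.8 1.5 0.005 -0.014 -1.916; 0.05 21.7 36.8 1.5 0.005 -0.014 -1.916; 0.05 21.7 36.8 1.5 0.005 -0.014 -1.916")

```text
time_s: 16.33
eef_pos: [630.3, -161.0, 242.4]
ee_rot: [-0.003, 0.712, 0.702, -0.006]
force: [0.8, -0.6, -0.3]
grip_width: 0.14
grip_force: 31.3
```

```bash
python3 - <<'E'
from h import *
s=sense();print(s["time_s"],s["eef_pos"],rot(s).as_matrix().round(3).tolist(),s["joints"],s["grip_width"])
m=camera_model("wrist");im=capture("wrist");cv2.imwrite("pics/w9.png",im[:,:,::-1])
import pickle;pickle.dump(m,open("m9.pkl","wb"))
for l,z in{"beam":85,"head":30,"jaw":30,"bench":0,"cell_mid":0}.items(): print(l,[(np.round(r["xy"]).tolist(),round(r["score"],2),atz(m,r["xy"],z)[:2].round(1)) for r in spot_point("wrist",l)[:4]])
E
```

```text
16.3333 [ 630.32514245 -160.9970957   242.3689269 ] [[0.014, 1.0, -0.012], [1.0, -0.014, -0.003], [-0.003, -0.012, -1.0]] [-0.42682724  0.61026435  1.06522849 -0.00804308  1.47596155 -0.41205412] 0.1403321623382657
beam [([292.0, 193.0], 0.7, array([ 635. , -159.7])), ([283.0, 256.0], 0.51, array([ 626.6, -219.4])), ([284.0, 276.0], 0.36, array([ 627. , -239.7]))]
head [([289.0, 252.0], 0.93, array([ 631.9, -239.8])), ([438.0, 206.0], 0.61, array([ 788.8, -189.9]))]
jaw [([268.0, 254.0], 0.61, array([ 609.5, -242. ]))]
bench [([290.0, 181.0], 0.73, array([ 634.2, -167.5]))]
cell_mid [([281.0, 278.0], 0.55, array([ 622.4, -287.7]))]
```

View pics/w9.png

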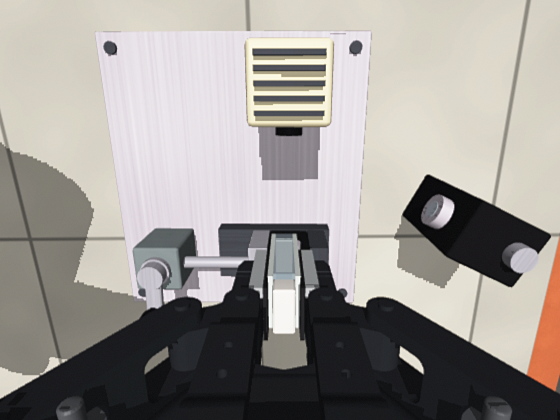

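```bash
python3 - <<'E'
from h import *
import pickle
m=pickle.load(open("m9.pkl","rb"))
im=cv2.imread("pics/w9.png")
P=[atz(m,p,123)[:2].round(1) for p in[(246.5,40),(333,40),(247,126),(331.5,126)]];print("lamp top",P,np.mean(P,0))
print("screws",[atz(m,p,10)[:2].round(1) for p in[(110,47),(356,47),(343,293)]])
print("snout",[atz(m,p,85)[:2].round(1) for p in[(275,136),(302,136)]],[atz(m,p,96)[:2].round(1) for p in[(288,136)]])
print("jaw/bed far edge z30", [atz(m,p,30)[:2].round(1) for p in[(219,224),(328,224)]])
for r in range(118,142,2): print(r,"".join(" .:-=+*#%@"[min(9,int(v.mean())//26)] for v in im[r,240:340].astype(int)))
E
```

```text
lamp top [array([605.7, -45. ]), array([663., -46.]), array([ 603.5, -100.5]), array([ 663.4, -101.4])] [633.9   -73.225]
screws [array([459., -29.]), array([699.5, -33.1]), array([ 696.5, -303.4])]
snout [array([ 621.7, -110.8]), array([ 644. , -111.1])] [array([ 632.5, -110.1])]
jaw/bed far edge z30 [array([ 557.6, -206.8]), array([ 674., -208.])]
118 %%%%%%#*%%%@@@@*+++++++++++++++++++++++++++++++++++++++++++++++++++++++++++++++++++@@@@%%%*#%%%%@@%%
120 %%%%%%#+%%%@@@@*+++++++++++++++++++++++++++++++++++++++++++++*%%%%%%%%%%%%%%%%%%%%%@@@@%%%*#%%%%@@%%
122 %%%%%%%*#%%%%%%%%%%%%%%%%%%%%%%%%%%%%%%%%%%%%%%%%%%%%%%%%%%%%%%%%%%%%%%%%%%%%%%%%%%%%%%%%#+%%%%%@@%%
124 %%%%%%%%*+*********#**********#*#**######*####*#######*#*####*##******#****#*###********+*%@%%%%@@%%
126 %%%%%%%%%%##++++++====================================================================+#%@@%%%%@@%%%
128 %%%%%%%%%%%%%%%%@@*++++++++++++++++-                          -+++++++++++++++=+@@@@@@%@@@%%%%%%@@%%
130 %%%%%%%%%%%%%%%%@@*++++++++++++++++-                          -+++++++++++++++=+@@%%%%%%@@%%%%%@@@%%
132 %%%%%%%%%%%%%%%%%@*++++++++++++++++-                          -+++++++++++++++=+@@%%%%%@@@%%%%%@@%%%
134 %%%%%%%%%%%%%%%%%@@*+++++++++++++++-                         .=+++++++++++++++=+@@%%%%%@@@%%%%%@@%%%
136 %%%%%%%%%%%%%%%%%@@*++++++++++++++++++========================++++++++++++++++=+@@%%%%%@@@%%%%%@@%%%
138 %%%%%%%%%%%%%%%%%@@*++++++++++++++++++++++++++++++++++++++++++++++++++++++++++=+@@%%%%%@@%%%%%%@@%%%
140 %%%%%%%%%%%%%%%%%@@*++++++++++++++++++++++++++++++++++++++++++++++++++++++++++=+@@%%%%%@@%%%%%%@%%%%
```

```bash
cat > d.py <<'E'
from h import *
s=sense();Rt=rot(s)
print(s["time_s"],np.round(s["eef_pos"],1),(Rt.inv().apply(np.array([632.7,-160,95.1])-s["eef_pos"])/10).round(2),(Rt.inv()*R.from_matrix(np.array([[.0122,1,0],[1,-.0122,0],[0,0,-1.]]))).as_rotvec().round(4),np.round(s["force"],1),s["grip_width"])
E
python3 d.py
```

```text
16.6333 [ 630.4 -161.   242.3] [ 0.15  0.41 14.71] [-0.0123  0.0033 -0.0002] [ 0.2 -1.1  0. ] 0.14266892421996372
```

step_arm(commands="0.05 0.15 0.3 1 -0.012 0.003 0; 0.05 0.15 0.4 4 -0.012 0.003 0; 0.05 0.15 0.4 7 -0.012 0.003 0; 0.05 0.15 0.4 9 -0.012 0.003 0; 0.05 0.15 0.4 11 -0.012 0.003 0; 0.05 0.15 0.4 12.5 -0.012 0.003 0; 0.05 0.15 0.4 13.8 -0.012 0.003 0; 0.05 0.15 0.4 14.5 -0.012 0.003 0; 0.05 0.15 0.4 14.5 -0.012 0.003 0; 0.05 0.15 0.4 14.5 -0.012 0.003 0")

```text
time_s: 17.47
eef_pos: [632.8, -160.1, 97.7]
ee_rot: [0.0, 0.711, 0.703, -0.0]
force: [-0.2, -0.2, 0.4]
grip_width: 0.144
grip_force: 31.3
```

```bash
python3 d.py
```

```text
17.4667 [ 632.8 -160.1   97.7] [ 0.01 -0.01  0.26] [0.0001 0.0005 0.0002] [-0.2 -0.2  0.4] 0.1443544159930025
```

step_arm(commands="0.05 0.01 0 0.2 0 0 0; 0.05 0.01 -0.01 0.26 0 0 0; 0.05 0.01 -0.01 0.26 0 0 0; 0.05 0.01 -0.01 0.26 0 0 0")

```text
time_s: 17.8
eef_pos: [632.7, -160.0, 95.1]
ee_rot: [0.0, 0.711, 0.703, -0.0]
force: [0.1, 0.7, 0.1]
grip_width: 0.144
grip_force: 31.3
```

```bash
python3 d.py; python3 - <<'E'
from h import *
D={}
for c in("scene","side"):
    capture(c);m=camera_model(c)
    print(c,"expect cell",proj(m,(632.7,-160,85)).round(1),"head",proj(m,(631.7,-242.3,30)).round(1))
    for l in("cell_mid","beam","head","crank_knob","reagent","roll"): print(l,[(np.round(r["xy"],1).tolist(),round(r["score"],2)) for r in spot_point(c,l)[:4]])
m=camera_model("wrist");capture("wrist")
for l,z in(("crank_knob",108),("head",30),("jaw",30),("cell_mid",85),("beam",85)):print(l,[(atz(m,r["xy"],z)[:2].round(1),round(r["score"],2)) for r in spot_point("wrist",l)[:3]])
E
```

```text
17.8 [ 632.7 -160.    95.1] [-0.  0. -0.] [0.0003 0.0006 0.0002] [0.1 0.7 0.1] 0.14371845390327773
scene expect cell [238.1 214.2] head [203.2 234.1]
cell_mid [([237.1, 213.4], 0.62), ([378.7, 230.9], 0.52), ([372.8, 219.4], 0.49)]
beam [([240.8, 213.2], 0.81)]
head [([203.6, 234.8], 0.89), ([217.3, 296.7], 0.82), ([133.2, 267.6], 0.77)]
crank_knob [([191.0, 175.2], 0.62), ([419.4, 258.8], 0.24)]
reagent [([120.1, 227.6], 0.71), ([208.9, 178.8], 0.31)]
roll []
side expect cell [278.4 191.7] head [292.1 188.6]
cell_mid [([216.0, 318.7], 0.61), ([279.5, 191.2], 0.6), ([240.5, 329.9], 0.48), ([344.0, 179.6], 0.18)]
beam [([278.2, 197.1], 0.61)]
head [([291.5, 187.4], 0.71), ([238.3, 396.1], 0.71), ([229.1, 186.5], 0.56)]
crank_knob [([350.6, 169.7], 0.55)]
reagent [([343.1, 160.0], 0.96), ([237.4, 396.6], 0.63)]
roll [([162.0, 336.9], 0.94), ([280.0, 189.6], 0.2)]
crank_knob []
head [(array([ 629.7, -239.1]), 0.86), (array([ 777.4, -182.9]), 0.84)]
jaw []
cell_mid [(array([ 632.2, -158.9]), 0.89)]
beam []
```

```bash
python3 -c "
from rig import *
print(finish_job())"
```

```text
the job is handed in; nothing more can be done
None
```

I wound the crank until the head was gripped, and I'm holding the wide cell upright by its frosted faces at about (633, -160, 85) mm, my estimate of mid-beam. I handed the job in at about 18 s. I first slipped off the knob and re-gripped it, then pushed it to about 50 N (6 to 10 N was the guide). I did not test the clamp after letting go, though the last images still put the head at the clamped position.

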